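Snap the long fuse into the clips of the open supply unit

TASK

Take the longer of the two square ceramic fuses from the bench mat and press it level and gently (well under 25 N) down between the two spring clips of the open supply unit until it snaps past them fully home, and let go of it. Then push the unit's switch lever fully over to its far side, leaving everything else on the bench where it is.

Things in the scene. Friction and masses are not known exactly. Their poses are not given: they have to be found in the camera images.
- fuse_centre (a point): Centre of the long fuse, a loose block (about 110 g) lying flat on the 3 mm thick bench mat: white square ceramic body, steel end caps; 84 mm long (its y), 26 wide (x), 26 high (z). Over the top and the bottom 10 mm of its height each end tapers in by 7 mm (70 mm long at both faces), leaving a 6 mm upright band at mid-height. Same either way round or up. Free room at its long sides.
- short_fuse_centre (a point): Centre of the short fuse lying on the same mat: same make and section (26 x 26 mm) but only 60 mm long along its y. Too short for the clips; leave it alone.
- clip_centre (a point): Point on the chassis' flat top, straight below the middle between the two clips. x points to the chassis' far side, y along the row of the clips (the way the fuse must lie), z up. Above it a 30 mm wide black carrier with two seats for the fuse's underside stands on pillars. The seats' height above this point is set differently each time, 20 to 50 mm, and is not measured.
- chassis: Open grey supply unit, fixed, 160 mm (x) by 280 (y) by 45 high; origin under its centre, front to -x. The clips stand at y = -60 mm, the switch lever at y = +95 mm. Besides them its top carries only a 12 mm high black terminal strip at x 20 to 70 mm, y 19 to 41 mm.
- clip_a (a joint): How far the copper clip on the +y side is pushed outwards, m: 0 empty, 0.0045 fully spread, about 0.0025 with the fuse home. Spring 2.2 N at 0, 5.0 N spread. Its nose, a free steel roller (radius 2 mm, 22 mm wide), has its axis 19.5 mm above the seats; the flared tip reaches 31 mm above them. The empty noses are 75 mm apart.
- clip_b (a joint): The same for the clip on the -y side. Pressing the fuse through both clips takes about 8 to 13 N at most, from 17 to 10 mm before it is home; then it slides easily, and over the last 3 mm the noses close over its upper chamfers and hold it down on the seats, which stop it firmly.
- carrier (a joint): How far the clip carrier is pressed down on its stiff rubber mounts, m: about 0.0002 unloaded, and 0.001 more for each 10 N of downward push. The mounts are damaged beyond 0.0028 (a push of 25 N).
- switch_tip (a point): Centre of the 26 mm steel ball at the end of the unit's switch lever. The lever is 60 mm long from its pivot, which lies 67 mm above the bench, its axis along the chassis' y; off, it leans 0.5 rad towards the chassis' near (-x) side. Its housing is 70 mm (x) by 50 mm (y), 35 mm high above the chassis.
- switch (a joint): Angle of the switch lever, rad: 0 off (leaning to the chassis' near, -x side), 1.0 fully on (leaning to its far, +x side), so the ball travels 58 mm along x. It stays where it is left; a light push (1 to 2 N at the ball) moves it.
- screwdriver: Screwdriver, 170 mm, lying on the mat along its own x.
- flux: Small amber jar, 36 mm wide and 36 mm high, upright on the mat.
- spool: Metal spool with black flanges, 52 mm wide and 28 mm high, on the mat.
- bottle: White bottle with a red cap, 70 mm wide and 150 mm high, far side of the bench.
- mug: Blue mug, 76 mm wide and 85 mm high, near the robot on its left.
- wrench: Steel wrench, 150 mm, lying flat on the far side of the bench.
Not all that is in view belongs to the job. Leave any black or green look-alike of the part that bears fuse_centre alone.

How it is judged:
By the outcome, as a careful person would: the job done as asked, in the order asked, and still so for the second after the job is handed in, with the robot touching nothing.
It also fails if it takes over 54 s, if anything falls off the work surface, if the arm or the gripper's body presses on something with over 40 N, if the wrist force passes 120 N, or if a joint passes its speed limit or range.

ROBOT

A 6-joint arm with a two-finger parallel gripper is mounted at the origin on the work surface. World frame = base frame: x ahead of the robot, y to its left, z up, the work surface at z = 0. Lengths are in m, angles in rad, forces in N, time in s.
With the tool pointing down it reaches from about 0.35 to 0.975 m from the base axis. Payload 4.9 kg.
Tool frame: the origin (TCP) lies at the very end of the fingers, on their centre line; the grasp point (between the pads) lies 19 mm behind it; z points along the fingers, y is the line along which they close (so a half turn about z gives the same grasp; the last joint's range is limited). The gripper opens to 85 mm and grips with 20 to 120 N. Pads are 22 mm wide; open, the fingers measure 114 mm over their backs; the gripper's body (76 mm by 85 mm) begins 54 mm behind the grasp point. The pads swing forward as they close: fully open they stand 13 mm farther back than shut.
Start: joints at [-1.262, 0.053, 1.613, -0, 1.476, -0.119], TCP at [0.259, -0.569, 0.231] pointing down, gripper open.
Joint ranges: [-3.01, 3.01], [-1.01, 2.22], [0.06, 2.58], [-1.02, 4.17], [0.09, 2.62], [-3.14, 3.14]. Speed limits (rad/s): [2.57, 2.57, 3.14, 3.14, 3.14, 3.14].

INTERFACE

Orientations are given as a rotation vector (axis times angle).
In Python, from station import * gives the robot as it stands.
- The arm moves only by the shell command python3 -m crank 'ROWS' [OPENING] [FORCE]. ROWS is JSON, a list of rows, each an object with "offset": the shift along the tool's x, y, z in m, a list of three; "twist": the turn, a rotation vector about the tool's x, y, z in degrees, a list of three. In form: [{"offset": [x, y, z], "twist": [rx, ry, rz]}, ...]. A call has 1 to 20 rows; each row is the pose to reach, as a shift and turn from the pose commanded when the call began, along the tool's axes at that moment; what a row does not reach only later rows make up. A row lasts 1/8 s, in which the tool goes at most 62.5 mm and 10.7 degrees, less where a joint would pass 70% of its speed; a pose out of reach is approached as far as the arm can. A call with a gripper value outside its range is refused whole. OPENING is the opening, from 0 (shut) to 1 (fully open), set as the call begins (- or left out, the last holds). The fingers move at their own pace and stop on an object; FORCE is the grip in N (left out, the last holds). Time passes only in rows, so rows that repeat a pose let the fingers close. It gives the time, the measured TCP pose, the force, the opening and the grip force at its end, in the units of the state.
- get_obs(): the state, without advancing time (a new reading comes with each control period).
- get_image(name): name is "side" or "top"; returns the picture (420x560x3 uint8, red, green, blue); there is no depth.
- get_calibration(name): a dict with "intrinsics" (3x3 intrinsics, pixels), "world_from_camera" (4x4, takes a point from camera to world coordinates). Camera axes: x right, y up, looking along -z (the intrinsics and any distortion apply to the point x, -y, -z); pixel columns grow to the right and rows downward; lengths in m; the calibration is good to about 2 mm. A picture is of the moment at which its call begins. get_calibration takes no time and is no camera call.
- finish_job(): hands the job in; it is judged then, once.
Trained networks look in the newest picture that a camera, given by its name, has taken for a name from the list of things; names that differ only in an ending like _2 or _b are one class to them, and where a whole thing is asked for, a point or a joint stands for the part that bears it (a point fixed in the world has none). Each returns a list of dicts, best first, with "confidence" (0 to 1); they miss things now and then, are a little off and sometimes report something else, mostly with a low value. They report only what shows in the picture. A call takes as long as a camera call. They do not tell look-alikes from the thing itself.
- cut_out(query, camera): "region" (420x560 bool, what is visible of it) and "rect" ([centre column, centre row, width, height] in pixels, round what is visible of it).
The state is a dict: "t": time; "q": joint angles; "dq": joint speeds; "effort": joint torques, N m; "tool_pos": TCP position; "tool_rot": TCP orientation; "contact_force": force on the tool from outside, world axes, zero at the start; "wrist_torque": the same for the moment, N m; "opening": finger opening in m; "grip_force": force on a finger pad.
Only numpy, scipy, OpenCV 4.12 (cv2) and the standard library are available. Lean on these libraries where they do the work, as an engineer would, in place of code of your own. Each camera call takes 0.05 s, during which the arm holds its last target. There are 200 camera calls.

## Working session

There is one attempt and no reset: what is moved stays moved. The work goes in short steps, Python scripts to look and compute and a shell command to move; the robot and the scene stay as the last step left them, time stands still between calls to the robot, and variables do not carry over. Pictures are saved under pics/ and viewed, at most 13 in all, crops included, and the job is handed in when it is done.

```bash
mkdir -p pics; cat > h.py <<'E'
from station import *
import numpy as np, cv2
def save(n,f):
    im=get_image(n); cv2.imwrite(f'pics/{f}.png',im[:,:,::-1]); return im
def ray(n,u,v):
    c=get_calibration(n);K=np.array(c['intrinsics']);T=np.array(c['world_from_camera'])
    d=np.linalg.inv(K)@[u,v,1]; d=np.array([d[0],-d[1],-d[2]])
    return T[:3,3],T[:3,:3]@d
def onz(n,u,v,z):
    o,d=ray(n,u,v); return o+d*(z-o[2])/d[2]
def proj(n,p):
    c=get_calibration(n);K=np.array(c['intrinsics']);T=np.array(c['world_from_camera'])
    q=T[:3,:3].T@(np.array(p)-T[:3,3]); r=K@[q[0],-q[1],-q[2]]; return r[:2]/r[2]
E
python3 - <<'E'
from h import *
np.set_printoptions(precision=4,suppress=True)
for n in ('side','top'):
    save(n,n+'0'); c=get_calibration(n); print(c)
    for q in ('fuse_centre','short_fuse_centre','clip_a','carrier','switch_tip','chassis'):
        for r in cut_out(q,n)[:4]:
            m=cv2.minAreaRect(np.argwhere(r['region'])[:,::-1].astype(np.float32))
            print(n,q,round(r['confidence'],2),np.round(r['rect'],1),r['region'].sum(),np.round(m[0],1),np.round(m[1],1),round(m[2],1))
o=get_obs();print(o)
E
```

```text
{'intrinsics': array([[507.4761,   0.    , 289.6916],
       [  0.    , 507.4761, 198.5744],
       [  0.    ,   0.    ,   1.    ]]), 'world_from_camera': array([[-0.7265,  0.5047, -0.4665, -0.2245],
       [-0.687 , -0.5503,  0.4746,  0.67  ],
       [-0.0172,  0.6652,  0.7465,  1.3116],
       [ 0.    ,  0.    ,  0.    ,  1.    ]])}
side fuse_centre 0.69 [408.2 201.8  23.7  22.5] 223 [407.7 199.6] [23.7 10.2] 39.8
side fuse_centre 0.61 [283.1 150.9  10.5  20.4] 145 [283.3 149.6] [18.3  8. ] 63.4
side fuse_centre 0.48 [316.9 181.8  19.1  18.8] 180 [314.5 180.8] [ 9.4 20.2] 33.7
side clip_a 0.47 [225.1 245.6  12.5  10.2] 84 [224.5 245.5] [9. 9.] 90.0
side chassis 0.9 [248.2 244.6 103.3  83. ] 4071 [247.5 242.9] [50.9 95.1] 57.1
{'intrinsics': array([[423.5108,   0.    , 277.1195],
       [  0.    , 423.5108, 208.9254],
       [  0.    ,   0.    ,   1.    ]]), 'world_from_camera': array([[-0.0037,  0.9806, -0.196 ,  0.3252],
       [-0.9997, -0.0081, -0.0216, -0.1049],
       [-0.0228,  0.1959,  0.9804,  1.1957],
       [ 0.    ,  0.    ,  0.    ,  1.    ]])}
top fuse_centre 0.78 [433
[... 853 characters left out ...]
is 0.74 [220.6 213.9 104.1  69.3] 5579 [221.5 212.3] [103.1  59.9] 7.1
top chassis 0.57 [241.4 130.3  23.2  48.6] 293 [242.6 130.2] [11.7 46.8] 13.0
top chassis 0.2 [242.  213.4  41.7  18.4] 444 [241.1 212. ] [39.4 12.2] 7.1
{'t': 0.7, 'q': array([-1.262 ,  0.0527,  1.6129,  0.    ,  1.476 , -0.119 ]), 'dq': array([ 0.0008,  0.0011,  0.0012,  0.0003, -0.0015,  0.0003]), 'effort': array([ -0.0001, -39.3555, -37.0368,  -0.    ,   0.0006,  -0.    ]), 'tool_pos': array([ 0.2593, -0.5687,  0.2313]), 'tool_rot': array([3.07  , 0.6668, 0.    ]), 'contact_force': array([-0.023 ,  0.3342, -0.3752]), 'wrist_torque': array([ 0.0285, -0.0441,  0.0518]), 'grip_force': 0.0, 'opening': 0.08520491628549652}
```

View pics/top0.png

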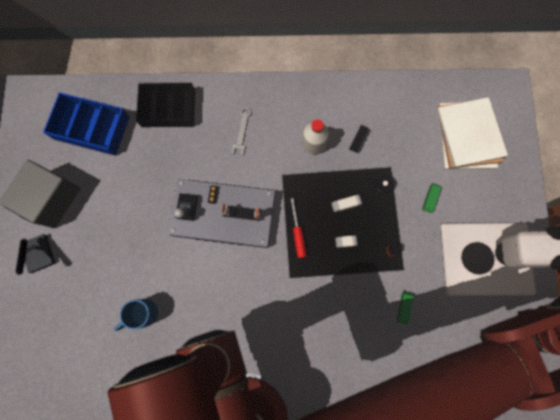

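View pics/side0.png

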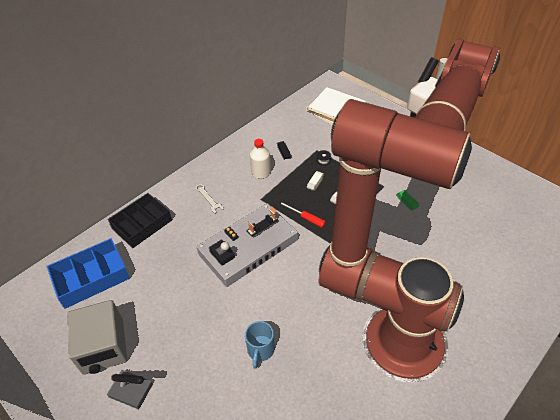

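The top view shows the long white fuse at about (347,203) and the short one at (346,241). The clips are on the chassis at about (241,212) and the lever ball near (181,212). I'll zoom in on both areas and measure them.

```bash
python3 - <<'E'
from h import *
np.set_printoptions(precision=4,suppress=True)
T=get_image('top');S=get_image('side')
def crop(im,c,r,w,h,s): return cv2.resize(im[r:r+h,c:c+w],None,fx=s,fy=s,interpolation=cv2.INTER_CUBIC)
a=crop(T,160,170,130,85,6); cv2.imwrite('pics/ct.png',a[:,:,::-1])
b=crop(S,190,190,120,100,6); cv2.imwrite('pics/cs.png',b[:,:,::-1])
# fuses: bright blob, soft-weighted
for n,im,box in (('top',T,(325,190,45,25)),('top',T,(330,230,35,22)),('side',S,(302,168,30,26))):
    c,r,w,h=box; g=im[r:r+h,c:c+w].max(2).astype(float); bg=np.median(g)
    g8=cv2.resize(g,None,fx=8,fy=8,interpolation=cv2.INTER_CUBIC)
    m=(g8>(bg+np.percentile(g,98))/2).astype(np.uint8)
    k,l,st,ce=cv2.connectedComponentsWithStats(m); i=1+st[1:,4].argmax()
    pts=np.argwhere(l==i)[:,::-1].astype(np.float32)
    uv=(ce[i]+.5)/8-.5+[c,r]; rc=cv2.minAreaRect(pts)
    bp=[((p+.5)/8-.5)+[c,r] for p in cv2.boxPoints(rc)]
    mm=np.cov(pts.T);w_,v=np.linalg.eigh(mm);ax=v[:,1]
    A=onz(n,*uv,.016);B=onz(n,*(uv+ax*10),.016)-onz(n,*(uv-ax*10),.016)
    print(n,uv,np.array(rc[1])/8,'ctr',A,'yaw of long axis',np.degrees(np.arctan2(B[1],B[0])),bg,g.max(), 'box',[onz(n,*p,.016)[:2] for p in bp])
E
```

```text
top [346.1983 202.5723] [10.36   27.6779] ctr [ 0.5778 -0.2752  0.016 ] yaw of long axis 105.44670716681092 35.0 223.0 box [array([ 0.5818, -0.233 ]), array([ 0.6028, -0.3093]), array([ 0.5737, -0.316 ]), array([ 0.5528, -0.24  ])]
top [345.8211 240.9115] [10.574  19.1634] ctr [ 0.4685 -0.2702  0.016 ] yaw of long axis 94.8605617318667 33.0 224.0 box [array([ 0.48  , -0.2419]), array([ 0.4863, -0.2952]), array([ 0.4569, -0.2976]), array([ 0.4506, -0.2447])]
side [314.1697 179.7622] [ 8.1449 20.494 ] ctr [ 0.5825 -0.2768  0.016 ] yaw of long axis 105.26451176338894 52.0 255.0 box [array([ 0.5844, -0.2325]), array([ 0.6134, -0.3224]), array([ 0.5808, -0.3228]), array([ 0.553 , -0.2336])]
```

View pics/ct.png

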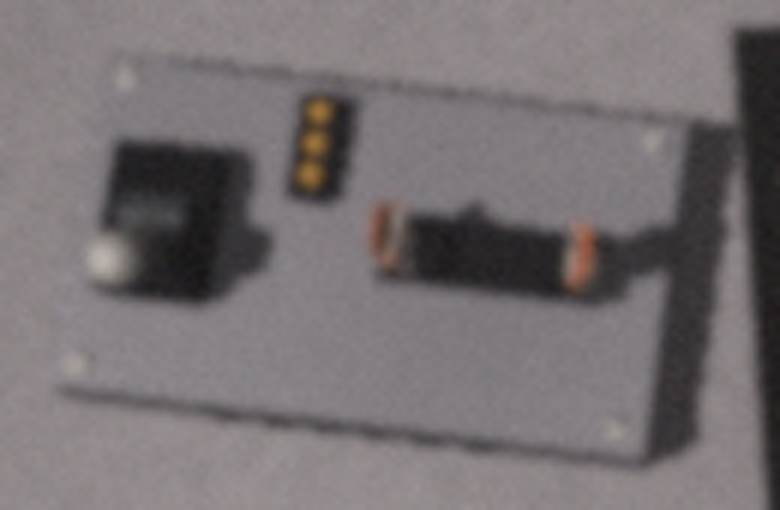

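View pics/cs.png

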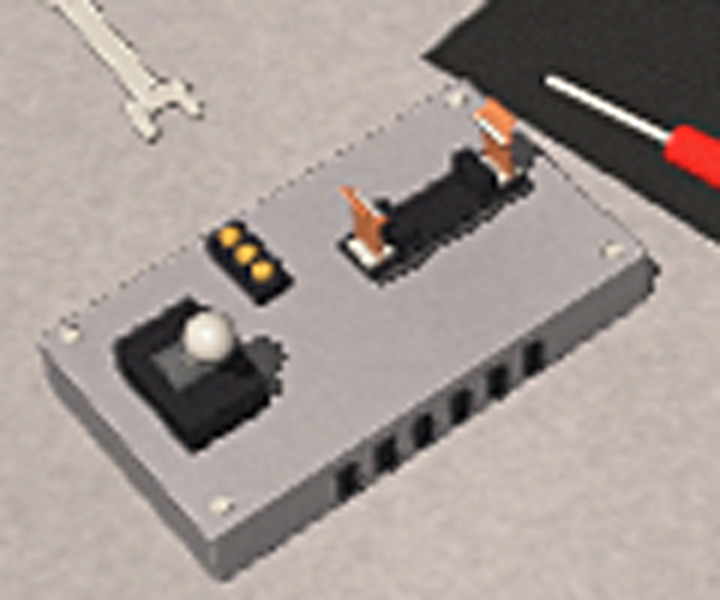

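```bash
cat >> h.py <<'E'
def tri(uvt,uvs):
    A=[];b=[]
    for n,uv in (('top',uvt),('side',uvs)):
        o,d=ray(n,*uv); d=d/np.linalg.norm(d); P=np.eye(3)-np.outer(d,d); A.append(P); b.append(P@o)
    x,*_=np.linalg.lstsq(np.vstack(A),np.hstack(b),rcond=None)
    return x,[np.round(proj('top',x)-uvt,2),np.round(proj('side',x)-uvs,2)]
E
python3 - <<'E'
from h import *
np.set_printoptions(precision=4,suppress=True)
ft=lambda x,y:np.array([(x+.5)/6-.5+160,(y+.5)/6-.5+170])
fs=lambda x,y:np.array([(x+.5)/6-.5+190,(y+.5)/6-.5+190])
# order: far-left(+x,+y), far-right(+x,-y), near-left, near-right
st=[ft(*p) for p in ((126,78),(653,142),(76,364),(616,432))]
ss=[fs(*p) for p in ((70,333),(457,98),(222,505),(613,250))]
ch={}
for n,s in (('top',st),('side',ss)):
    P=np.array([onz(n,*u,.046)[:2] for u in s]); c=P.mean(0)
    ey=(P[0]+P[2]-P[1]-P[3]); ex=P[0]+P[1]-P[2]-P[3]
    print(n,P.tolist(),'c',c,'yaw',np.degrees(np.arctan2(-ey[0],ey[1])),np.degrees(np.arctan2(ex[1],ex[0])),np.linalg.norm(ex)/2,np.linalg.norm(ey)/2)
    ch[n]=(c,np.arctan2(-ey[0],ey[1]))
for i in range(4): print('tri screw',tri(st[i],ss[i]))
p=tri(ft(108,258),fs(209,336));print('ball',p)
def loc(n,p):
    c,a=ch[n]; R=np.array([[np.cos(a),-np.sin(a)],[np.sin(a),np.cos(a)]]); return R.T@(np.array(p[:2])-c)
for n in ch: print(n,'ball local',loc(n,p[0]))
print(' ball top@.1197',loc('top',onz('top',*ft(108,258),.1197)),'side',loc('side',onz('side',*fs(209,336),.1197)))
# clip tips (guess): left/right clip top centre in both crops
ca=tri(ft(382,235),fs(363,200));cb=tri(ft(583,257),fs(495,113));print('clips',ca,cb,loc('top',ca[0]),loc('top',cb[0]))
for h in (.02,.035,.05):
  for n,a,b in (('top',ft(385,235),ft(580,257)),('side',fs(365,225),fs(496,140))):
    z=.045+h+(.025 if n=='top' else .018)
    A=onz(n,*a,z);B=onz(n,*b,z); print(h,n,loc(n,(A+B)/2),np.linalg.norm(A-B))
E
```

```text
top [[0.6330659980550475, 0.1923372912945987], [0.5998995055694507, -0.05545551850053632], [0.4975213872331097, 0.2098559972303809], [0.4645246343827315, -0.03865159563077333]] c [0.5488 0.077 ] yaw -7.593493001856892 -7.22030323110378 0.1365424920857627 0.2503455934853774
side [[0.6357935720346107, 0.19111588279621416], [0.6023317646151471, -0.05753203194412071], [0.49930782841172183, 0.2081334516946881], [0.46656225857698697, -0.03850271677332151]] c [0.551  0.0758] yaw -7.613908155685089 -7.542154751802273 0.13731560255402867 0.24984482178064552
tri screw (array([0.6329, 0.192 , 0.0491]), [array([-0.15, -0.23]), array([0.24, 0.08])])
tri screw (array([ 0.5993, -0.0554,  0.05  ]), [array([-0.08, -0.13]), array([0.12, 0.03])])
tri screw (array([0.4973, 0.2092, 0.0491]), [array([-0.05, -0.08]), array([0.09, 0.02])])
tri screw (array([ 0.4651, -0.0382,  0.0473]), [array([-0.18, -0.26]), array([0.27, 0.05])])
ball (array([0.5316, 0.1764, 0.1246]), [array([0.06, 0.09]), array([-0.09, -0.03])])
top ball local [-0.0301  0.0962]
side ball local [-0.0325  0.0971]
 ball top@.1197 [-0.0291  0.0978] side [-0.0294  0.0954]
clips (array([0.5444, 0.0606, 0.1124]), [array([-0.25, -0.37]), array([0.37, 0.1 ])]) (array([ 0.535 , -0.0265,  0.1123]), [array([-0.5 , -0.74]), array([0.73, 0.18])]) [-0.0021 -0.0168] [ 0.     -0.1045]
0.02 top [ 0.0016 -0.0588] 0.08764453642703317
0.02 side [ 0.0042 -0.0621] 0.08698387662127709
0.035 top [-0.0011 -0.0608] 0.08645556655650269
0.035 side [-0.0062 -0.0554] 0.08592187385413957
0.05 top [-0.0038 -0.0629] 0.08526659668597225
0.05 side [-0.0166 -0.0487] 0.08485987108700217
```

```bash
cat >> h.py <<'E'
from scipy.spatial.transform import Rotation as Ro
def to(p,yaw):
    o=get_obs(); R=Ro.from_rotvec(o['tool_rot']); a=np.radians(yaw)
    G=Ro.from_matrix(np.array([[np.cos(a),np.sin(a),0],[np.sin(a),-np.cos(a),0],[0,0,-1]]))
    print('offset',np.round(R.inv().apply(np.array(p)-o['tool_pos']),4),'twist',np.round(np.degrees((R.inv()*G).as_rotvec()),2))
E
python3 - <<'E'
from h import *
to([.578,-.275,.12],105.4)
E
```

```text
offset [ 0.4118 -0.135   0.1113] twist [ -0.    -0.   -80.89]
```

```bash
python3 -m crank '[{"offset":[0.06,-0.02,0.012],"twist":[0,0,-10]},{"offset":[0.11,-0.036,0.03],"twist":[0,0,-20]},{"offset":[0.16,-0.053,0.045],"twist":[0,0,-30]},{"offset":[0.21,-0.07,0.058],"twist":[0,0,-40]},{"offset":[0.26,-0.085,0.072],"twist":[0,0,-50]},{"offset":[0.31,-0.1,0.085],"twist":[0,0,-60]},{"offset":[0.36,-0.118,0.098],"twist":[0,0,-70]},{"offset":[0.4118,-0.135,0.1113],"twist":[0,0,-80.9]},{"offset":[0.4118,-0.135,0.1113],"twist":[0,0,-80.9]},{"offset":[0.4118,-0.135,0.1113],"twist":[0,0,-80.9]},{"offset":[0.4118,-0.135,0.1113],"twist":[0,0,-80.9]}]' 0.75 50
python3 - <<'E'
from h import *
save('side','s1');t=save('top','t1')
a=cv2.resize(t[130:280,260:460],None,fx=4,fy=4,interpolation=cv2.INTER_CUBIC);cv2.imwrite('pics/t1c.png',a[:,:,::-1])
to([.578,-.275,.007],105.4)
E
```

```text
t: 2.17
tool_pos: [0.5776, -0.2761, 0.1206]
tool_rot: [1.905, 2.497, -0.0]
contact_force: [-0.2, -0.7, -0.3]
opening: 0.0643
grip_force: 0.0
offset [0.0011 0.0007 0.1136] twist [ 0.03  0.04 -0.1 ]
```

View pics/t1c.png

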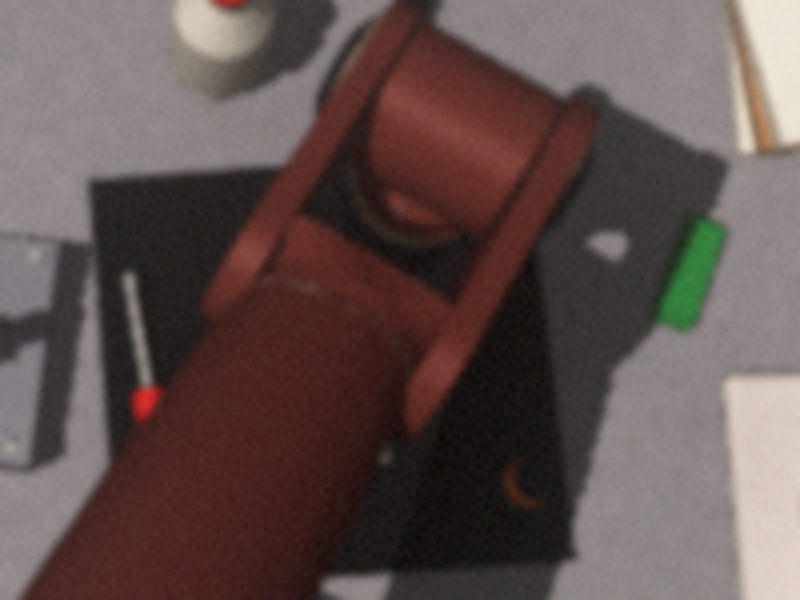

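The arm hides the fuse from the top camera, and the path down is clear. I'll descend and grip.

```bash
python3 -m crank '[{"offset":[0.001,0,0.04],"twist":[0,0,0]},{"offset":[0.001,0,0.075],"twist":[0,0,0]},{"offset":[0.001,0,0.1],"twist":[0,0,0]},{"offset":[0.001,0,0.113],"twist":[0,0,0]},{"offset":[0.001,0,0.113],"twist":[0,0,0]},{"offset":[0.001,0,0.113],"twist":[0,0,0]}]'
python3 -m crank '[{"offset":[0,0,0],"twist":[0,0,0]},{"offset":[0,0,0],"twist":[0,0,0]},{"offset":[0,0,0],"twist":[0,0,0]},{"offset":[0,0,0],"twist":[0,0,0]},{"offset":[0,0,0],"twist":[0,0,0]},{"offset":[0,0,0],"twist":[0,0,0]}]' 0 60
```

```text
t: 3.02
tool_pos: [0.5786, -0.2748, 0.0086]
tool_rot: [1.902, 2.497, 0.0]
contact_force: [0.1, -0.7, 0.3]
opening: 0.064
grip_force: 0.0
t: 3.78
tool_pos: [0.5785, -0.2745, 0.0082]
tool_rot: [1.902, 2.498, 0.0]
contact_force: [-1.1, 0.3, 4.5]
opening: 0.0249
grip_force: 62.2
```

```bash
python3 -m crank '[{"offset":[0,0,-0.03],"twist":[0,0,0]},{"offset":[0,0,-0.07],"twist":[0,0,0]},{"offset":[0,0,-0.12],"twist":[0,0,0]},{"offset":[0,0,-0.16],"twist":[0,0,0]},{"offset":[0,0,-0.19],"twist":[0,0,0]},{"offset":[0,0,-0.19],"twist":[0,0,0]}]'
python3 - <<'E'
from h import *
to([.542,.017,.180],82.4)
E
```

```text
t: 4.53
tool_pos: [0.579, -0.2747, 0.1997]
tool_rot: [1.9, 2.495, 0.001]
contact_force: [0.0, 0.4, -1.1]
opening: 0.025
grip_force: 61.5
offset [0.2911 0.0418 0.0188] twist [ 0.25  0.17 23.02]
```

```bash
python3 -m crank '[{"offset":[0.03,0.004,0],"twist":[0,0,3]},{"offset":[0.08,0.012,0],"twist":[0,0,8]},{"offset":[0.13,0.02,0],"twist":[0,0,13]},{"offset":[0.18,0.027,0],"twist":[0,0,18]},{"offset":[0.23,0.034,0.005],"twist":[0,0,23]},{"offset":[0.27,0.039,0.012],"twist":[0,0,23]},{"offset":[0.291,0.042,0.019],"twist":[0,0,23]},{"offset":[0.291,0.042,0.019],"twist":[0,0,23]},{"offset":[0.291,0.042,0.019],"twist":[0,0,23]},{"offset":[0.291,0.042,0.019],"twist":[0,0,23]}]'
python3 - <<'E'
from h import *
s=save('side','s2');t=save('top','t2')
f=lambda i,c,r,w,h,k:cv2.resize(i[r:r+h,c:c+w],None,fx=k,fy=k,interpolation=cv2.INTER_CUBIC)
a=np.hstack([f(s,190,150,100,140,4),f(t,190,140,100,140,4)]);cv2.imwrite('pics/c2.png',a[:,:,::-1])
to([.542,.017,.180],82.4)
E
```

```text
t: 5.78
tool_pos: [0.5409, 0.0168, 0.1777]
tool_rot: [-2.365, -2.068, 0.001]
contact_force: [-0.3, -0.2, -0.3]
opening: 0.0245
grip_force: 61.5
offset [ 0.0002  0.0009 -0.0019] twist [ 0.01  0.01 -0.06]
```

View pics/c2.png

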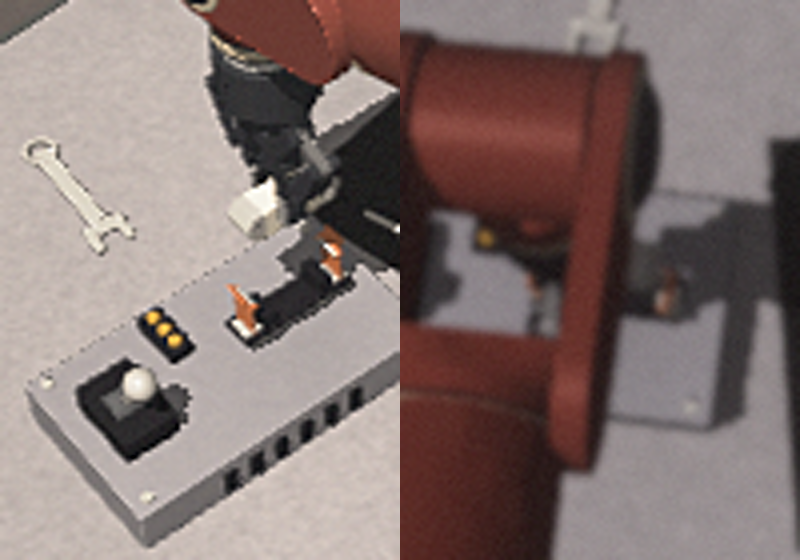

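```bash
python3 - <<'E'
from h import *
np.set_printoptions(precision=3,suppress=True)
im=cv2.imread('pics/s2.png'); c0,r0,w,h,k=236,180,64,48,12
a=cv2.resize(im[r0:r0+h,c0:c0+w],None,fx=k,fy=k,interpolation=cv2.INTER_CUBIC)
o=get_obs(); R=Ro.from_rotvec(o['tool_rot']).as_matrix(); p=o['tool_pos']
ex=R[:,1].copy(); ex*=np.sign(ex[0]); ey=R[:,0].copy(); ey*=np.sign(ey[1])
print(p,ex,ey)
def draw(d,col):
  P=lambda x,y,z: tuple(int(v) for v in (proj('side',p+[0,0,.0078+z]+ex*x+ey*(y+d))-[c0,r0]+.5)*k)
  prof=[(.035,-.013),(.042,-.003),(.042,.003),(.035,.013)]
  for x in(-.013,.013):
    for i in range(3): cv2.line(a,P(x,*prof[i]),P(x,*prof[i+1]),col,1)
    for y,z in prof: cv2.line(a,P(-.013,y,z),P(.013,y,z),col,1)
    cv2.line(a,P(x,.035,.013),P(x,-.035,.013),col,1)
draw(0,(0,0,255)); cv2.imwrite('pics/ov.png',a)
E
```

```text
[0.541 0.017 0.178] [ 0.991 -0.133  0.   ] [ 0.133  0.991 -0.   ]
```

View pics/ov.png

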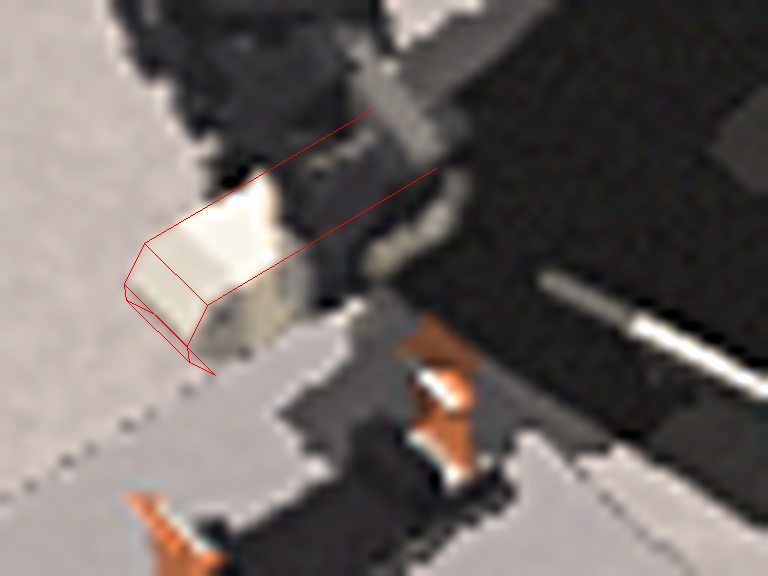

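The model outline sits on the held fuse's +y end at about (247,203), so the grasp is level. It is about 1 mm off along y, and the clips are about 2 mm farther in x. I'll correct that and go down in steps.

```bash
python3 - <<'E'
from h import *
to([.5425,.0174,.125],82.5)
E
```

```text
offset [0.0007 0.0013 0.0531] twist [ 0.01  0.01 -0.16]
```

```bash
python3 -m crank '[{"offset":[0.0007,0.0015,0.015],"twist":[0,0,0]},{"offset":[0.0007,0.0015,0.035],"twist":[0,0,0]},{"offset":[0.0007,0.0015,0.05],"twist":[0,0,0]},{"offset":[0.0007,0.0015,0.053],"twist":[0,0,0]},{"offset":[0.0007,0.0015,0.053],"twist":[0,0,0]},{"offset":[0.0007,0.0015,0.053],"twist":[0,0,0]}]'
python3 - <<'E'
from h import *
s=save('side','s3')
a=cv2.resize(s[190:250,215:295],None,fx=9,fy=9,interpolation=cv2.INTER_CUBIC);cv2.imwrite('pics/c3.png',a[:,:,::-1])
E
```

```text
t: 6.62
tool_pos: [0.543, 0.0181, 0.1258]
tool_rot: [2.363, 2.069, 0.002]
contact_force: [-0.0, 0.5, -0.2]
opening: 0.0248
grip_force: 61.5
```

View pics/c3.png

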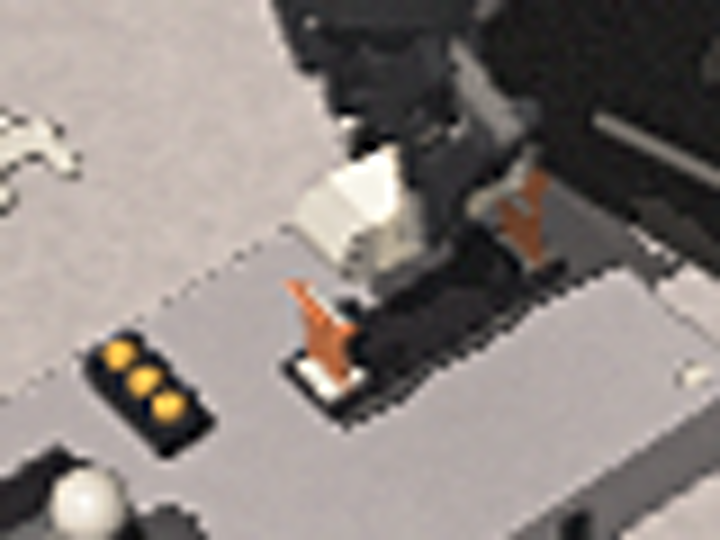

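The fuse sits above the clips and looks aligned with the row; the near clip's tip is at about (247,222). I'll step down and watch the force.

```bash
for i in 1 ; do python3 -m crank '[{"offset":[0,0,0.003],"twist":[0,0,0]},{"offset":[0,0,0.006],"twist":[0,0,0]},{"offset":[0,0,0.009],"twist":[0,0,0]},{"offset":[0,0,0.012],"twist":[0,0,0]},{"offset":[0,0,0.012],"twist":[0,0,0]}]'; done
python3 -m crank '[{"offset":[0,0,0.002],"twist":[0,0,0]},{"offset":[0,0,0.004],"twist":[0,0,0]},{"offset":[0,0,0.006],"twist":[0,0,0]},{"offset":[0,0,0.006],"twist":[0,0,0]}]'
```

```text
t: 7.3
tool_pos: [0.5421, 0.0182, 0.1125]
tool_rot: [-2.363, -2.069, 0.001]
contact_force: [-0.2, -0.6, -0.9]
opening: 0.0245
grip_force: 61.5
t: 7.8
tool_pos: [0.5422, 0.0182, 0.1067]
tool_rot: [-2.363, -2.069, 0.001]
contact_force: [0.2, -0.1, -0.2]
opening: 0.0247
grip_force: 61.5
```

```bash
for i in 1 2 3; do python3 -m crank '[{"offset":[0,0,0.001],"twist":[0,0,0]},{"offset":[0,0,0.002],"twist":[0,0,0]},{"offset":[0,0,0.002],"twist":[0,0,0]}]' | grep -E "pos|force"; done
```

```text
tool_pos: [0.5424, 0.0182, 0.1049]
contact_force: [-0.3, 0.3, -0.5]
grip_force: 61.5
tool_pos: [0.5426, 0.0186, 0.1033]
contact_force: [-0.5, 1.9, 1.4]
grip_force: 61.8
tool_pos: [0.5426, 0.018, 0.1015]
contact_force: [-2.6, 1.4, 5.2]
grip_force: 62.2
```

```bash
for i in 1 2 3 ; do python3 -m crank '[{"offset":[0.0003,0,0.001],"twist":[0,0,0]},{"offset":[0.0003,0,0.002],"twist":[0,0,0]},{"offset":[0.0003,0,0.002],"twist":[0,0,0]}]' | grep -E "pos|force"; done
```

```text
tool_pos: [0.5427, 0.0182, 0.0997]
contact_force: [-2.9, 0.8, 6.2]
grip_force: 62.4
tool_pos: [0.5428, 0.0184, 0.098]
contact_force: [-4.3, 0.6, 7.8]
grip_force: 62.6
tool_pos: [0.5427, 0.0187, 0.0951]
contact_force: [0.3, -0.4, 2.1]
grip_force: 62.0
```

Past the noses with a peak of about 8 N. I'll continue gently to the seats.

```bash
for i in 1 2 3 ; do python3 -m crank '[{"offset":[0,0,0.001],"twist":[0,0,0]},{"offset":[0,0,0.002],"twist":[0,0,0]},{"offset":[0,0,0.002],"twist":[0,0,0]}]' | grep -E "pos|force"; done; python3 -m crank '[{"offset":[0,0,0.001],"twist":[0,0,0]},{"offset":[0,0,0.001],"twist":[0,0,0]}]' | grep -E "pos|force"
```

```text
tool_pos: [0.5426, 0.0189, 0.0927]
contact_force: [1.0, -0.2, 1.2]
grip_force: 61.8
tool_pos: [0.5427, 0.019, 0.091]
contact_force: [1.2, 0.1, 0.9]
grip_force: 61.8
tool_pos: [0.5425, 0.019, 0.0881]
contact_force: [4.5, -0.8, -5.4]
grip_force: 60.9
tool_pos: [0.5425, 0.0191, 0.0876]
contact_force: [4.7, -0.4, -5.6]
grip_force: 60.9
```

```bash
for i in 1 2 3 ; do python3 -m crank '[{"offset":[0,0,0.0007],"twist":[0,0,0]},{"offset":[0,0,0.0007],"twist":[0,0,0]}]' | grep -E "pos|force"; done
```

```text
tool_pos: [0.5425, 0.0191, 0.0874]
contact_force: [4.2, -1.4, -3.8]
grip_force: 61.1
tool_pos: [0.5425, 0.0191, 0.0871]
contact_force: [0.9, -0.3, 0.2]
grip_force: 61.6
tool_pos: [0.5426, 0.0191, 0.0866]
contact_force: [-1.3, 0.2, 5.6]
grip_force: 62.2
```

```bash
python3 -m crank '[{"offset":[0,0,0.0007],"twist":[0,0,0]},{"offset":[0,0,0.0007],"twist":[0,0,0]},{"offset":[0,0,0.0007],"twist":[0,0,0]}]' | grep -E "pos|force"
python3 -m crank '[{"offset":[0,0,-0.0007],"twist":[0,0,0]},{"offset":[0,0,-0.0007],"twist":[0,0,0]}]' | grep -E "pos|force"
python3 -m crank '[{"offset":[0,0,0],"twist":[0,0,0]},{"offset":[0,0,0],"twist":[0,0,0]},{"offset":[0,0,0],"twist":[0,0,0]},{"offset":[0,0,0],"twist":[0,0,0]}]' 0.7
python3 -m crank '[{"offset":[0,0,-0.01],"twist":[0,0,0]},{"offset":[0,0,-0.03],"twist":[0,0,0]},{"offset":[0,0,-0.06],"twist":[0,0,0]},{"offset":[0,0,-0.1],"twist":[0,0,0]},{"offset":[0,0,-0.13],"twist":[0,0,0]},{"offset":[0,0,-0.13],"twist":[0,0,0]},{"offset":[0,0,-0.13],"twist":[0,0,0]}]' 
python3 - <<'E'
from h import *
s=save('side','s4')
a=cv2.resize(s[190:285,195:305],None,fx=7,fy=6.3,interpolation=cv2.INTER_CUBIC);cv2.imwrite('pics/c4.png',a[:,:,::-1])
E
```

```text
tool_pos: [0.5426, 0.0191, 0.0863]
contact_force: [-4.6, 0.0, 8.1]
grip_force: 62.7
tool_pos: [0.5426, 0.0191, 0.0865]
contact_force: [-1.7, 0.5, 6.2]
grip_force: 62.4
t: 13.3
tool_pos: [0.5424, 0.0191, 0.0856]
tool_rot: [-2.363, -2.069, 0.0]
contact_force: [-1.3, -0.1, 0.1]
opening: 0.0599
grip_force: 0.0
t: 14.18
tool_pos: [0.5424, 0.0191, 0.216]
tool_rot: [2.364, 2.069, 0.0]
contact_force: [0.2, 0.4, -0.8]
opening: 0.0601
grip_force: 0.0
```

View pics/c4.png

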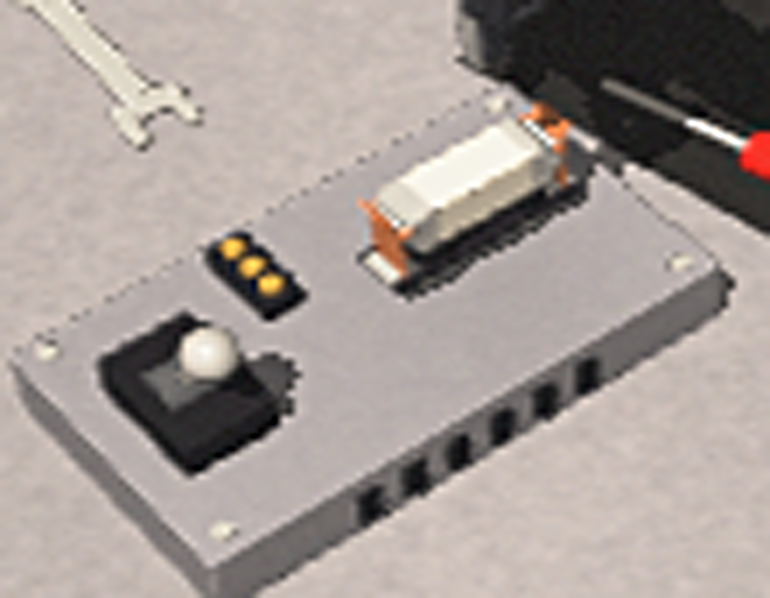

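The fuse sits level between both clips, with the rollers closed over it, and the lever is still off. Next is the switch, pushed with shut fingers.

```bash
python3 - <<'E'
from h import *
a=np.radians(-7.6);c=np.array([.5504,.0783]);R=np.array([[np.cos(a),-np.sin(a)],[np.sin(a),np.cos(a)]])
for x,z in((-.075,.19),(-.075,.105),(0.0013,.105)):
    p=c+R@[x,.096]; print(p,end=' '); to([*p,z],82.4)
E
```

```text
[0.48875545 0.18337592] offset [ 0.1558 -0.0744  0.0251] twist [-0.09  0.    0.01]
[0.48875545 0.18337592] offset [ 0.1558 -0.0742  0.1101] twist [-0.09  0.    0.01]
[0.56438519 0.17328476] offset [0.1558 0.0021 0.11  ] twist [-0.09  0.    0.01]
```

```bash
python3 -m crank '[{"offset":[0.03,-0.015,0],"twist":[0,0,0]},{"offset":[0.08,-0.04,0],"twist":[0,0,0]},{"offset":[0.125,-0.06,0],"twist":[0,0,0]},{"offset":[0.156,-0.074,0.01],"twist":[0,0,0]},{"offset":[0.156,-0.074,0.025],"twist":[0,0,0]},{"offset":[0.156,-0.074,0.06],"twist":[0,0,0]},{"offset":[0.156,-0.074,0.09],"twist":[0,0,0]},{"offset":[0.156,-0.074,0.11],"twist":[0,0,0]},{"offset":[0.156,-0.074,0.11],"twist":[0,0,0]},{"offset":[0.156,-0.074,0.11],"twist":[0,0,0]}]' 0 20
python3 -m crank '[{"offset":[0,0.008,0],"twist":[0,0,0]},{"offset":[0,0.016,0],"twist":[0,0,0]},{"offset":[0,0.024,0],"twist":[0,0,0]},{"offset":[0,0.032,0],"twist":[0,0,0]},{"offset":[0,0.04,0],"twist":[0,0,0]},{"offset":[0,0.048,0],"twist":[0,0,0]},{"offset":[0,0.056,0],"twist":[0,0,0]},{"offset":[0,0.062,0],"twist":[0,0,0]},{"offset":[0,0.066,0],"twist":[0,0,0]},{"offset":[0,0.066,0],"twist":[0,0,0]}]'
```

```text
t: 15.48
tool_pos: [0.4901, 0.1829, 0.1061]
tool_rot: [2.364, 2.069, -0.0]
contact_force: [0.5, 0.9, 0.8]
opening: 0.0
grip_force: 0.0
t: 16.73
tool_pos: [0.5555, 0.1746, 0.1057]
tool_rot: [2.363, 2.069, 0.0]
contact_force: [-0.4, 0.1, -0.2]
opening: 0.0001
grip_force: 0.0
```

Now small steps until the stop shows in the force.

```bash
for i in 1 2 3 4; do python3 -m crank '[{"offset":[0,0.0015,0],"twist":[0,0,0]},{"offset":[0,0.003,0],"twist":[0,0,0]},{"offset":[0,0.003,0],"twist":[0,0,0]}]' | grep -E "pos|contact"; done
```

```text
tool_pos: [0.558, 0.1743, 0.1057]
contact_force: [-0.2, 0.3, -1.4]
tool_pos: [0.5613, 0.174, 0.1059]
contact_force: [-0.8, -0.3, -1.2]
tool_pos: [0.5644, 0.1736, 0.106]
contact_force: [-0.8, -0.5, -0.3]
tool_pos: [0.5652, 0.1734, 0.1057]
contact_force: [-8.8, 0.9, 3.4]
```

```bash
python3 - <<'E'
from h import *
s=save('side','s5')
a=cv2.resize(s[190:285,195:305],None,fx=7,fy=6.3,interpolation=cv2.INTER_CUBIC);cv2.imwrite('pics/c5.png',a[:,:,::-1])
E
```

```text
(no output)
```

View pics/c5.png

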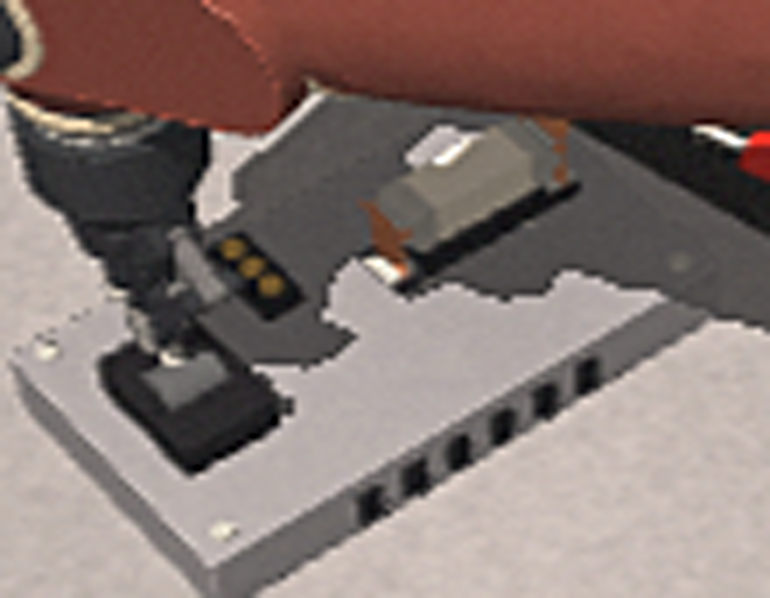

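The 8.8 N stop came where the geometry predicted it. One slight extra push, then I'll back off, rise clear and check the ball.

```bash
python3 -m crank '[{"offset":[0,0.001,0],"twist":[0,0,0]},{"offset":[0,0.001,0],"twist":[0,0,0]}]' | grep -E "pos|contact"
python3 -m crank '[{"offset":[0,-0.02,0],"twist":[0,0,0]},{"offset":[0,-0.05,0],"twist":[0,0,0]},{"offset":[0,-0.08,-0.01],"twist":[0,0,0]},{"offset":[0,-0.1,-0.06],"twist":[0,0,0]},{"offset":[0,-0.12,-0.1],"twist":[0,0,0]},{"offset":[0,-0.13,-0.14],"twist":[0,0,0]},{"offset":[0,-0.13,-0.14],"twist":[0,0,0]},{"offset":[0,-0.13,-0.14],"twist":[0,0,0]},{"offset":[0,-0.13,-0.14],"twist":[0,0,0]}]'
python3 - <<'E'
from h import *
s=save('side','s6');t=save('top','t6')
a=np.hstack([cv2.resize(s[150:290,190:330],None,fx=2.8,fy=3,interpolation=cv2.INTER_CUBIC),cv2.resize(t[120:260,160:420],None,fx=1.55,fy=3,interpolation=cv2.INTER_CUBIC)]);cv2.imwrite('pics/c6.png',a[:,:,::-1]);print(a.shape)
for n,m in(('side',s),('top',t)):
    for x in (-.0288,.0288):
        A=np.radians(-7.6);c=np.array([.551,.0758]) if n=='side' else np.array([.5488,.077]);p=c+np.array([[np.cos(A),-np.sin(A)],[np.sin(A),np.cos(A)]])@[x,.095]
        print(n,x,proj(n,[*p,.1197]))
    for r in cut_out('switch_tip',n)[:2]: print(n,r['confidence'],r['rect'])
E
```

```text
tool_pos: [0.5653, 0.1735, 0.1057]
contact_force: [-11.7, 0.6, 5.1]
t: 19.65
tool_pos: [0.4388, 0.1899, 0.2441]
tool_rot: [-2.363, -2.068, 0.004]
contact_force: [-0.4, 0.0, 0.6]
opening: -0.0001
grip_force: 0.0
(420, 795, 3)
side -0.0288 [224.40653655 245.38717435]
side 0.0288 [213.5319845  233.35483648]
side 0.55 [212.8, 238.3, 8.7, 13.5]
top -0.0288 [178.66982154 212.56424653]
top 0.0288 [182.46305196 191.1945668 ]
top 0.52 [346.6, 241.6, 27.0, 19.0]
top 0.47 [182.8, 192.8, 7.4, 18.3]
```

View pics/c6.png

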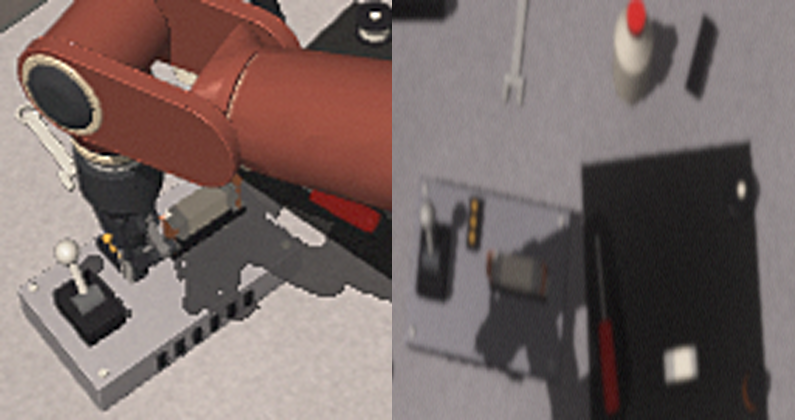

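The ball now sits at about side (213.6,233), which matches the predicted fully-on position of (213.5,233.4). The fuse is seated, everything else is where it was, and the arm is clear.

```bash
python3 -c "from station import *; print(finish_job())"
```

```text
the job is handed in; nothing more can be done
None
```

The long fuse is home between the clips (about 8 N was the highest push I read), it has been let go, and the switch lever is fully over to its far side; the job was handed in at about 20 s with nothing else moved.

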